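# Find the rocking corner of a jig plate and shim it

## Robot

A 7-joint arm with a two-finger parallel gripper is mounted at the origin on a cart in front of the work surface, level with it; the furniture and walls round the work are solid. World frame = base frame: x ahead of the robot, y to its left, z up, the work surface at z = 0. Lengths are in m, angles in rad, forces in N, time in s.
With the tool pointing down it reaches from about 0.425 to 0.875 m from the base axis. Payload 9.9 kg.
Tool frame: the origin (TCP) lies midway between the tips of the shut fingers; the grasp point (between the pads) lies grip_point_offset behind it (grip_point_offset is the distance from the TCP to the grasp point, in m); z points along the fingers, y is the line along which they close (so a half turn about z gives the same grasp; the last joint's range is limited). The gripper opens to 85 mm and grips with 20 to 120 N. Pads are 22 mm wide; open, the fingers measure 114 mm over their backs; the gripper's body (76 mm by 85 mm) begins 54 mm behind the grasp point. The pads swing forward as they close: fully open they stand 13 mm farther back than shut.
Start: joints at [-1.326, 0.576, 0.025, 1.437, -0.015, 1.129, -0.057], TCP at [0.218, 0.639, 0.231] pointing down, gripper open.
Joint ranges: [-2.76, 2.76], [-0.34, 2.15], [-1.52, 1.57], [0.19, 2.46], [-1.09, 4.23], [0.17, 1.99], [-2.82, 2.82]. Speed limits (rad/s): [2.22, 2.22, 3.01, 3.01, 3.14, 3.14, 3.14].

## Interface

Orientations are given as a rotation vector (axis times angle).
In Python, from rig import * gives the robot as it stands. The module is installed in compiled form; this text tells all that it offers.
- The arm moves only by the tool carry_out, never from a script. Its argument "plan" is a list that holds one entry, the list of rows, each a list of 4 numbers: the shift along the tool's x, y, z in cm, then the turn about the tool's z in degrees. In form: [[[tx, ty, tz, spin], ...]]. A call has 1 to 20 rows; each row shifts and turns the commanded pose from where the row before left it, along the tool's axes as they then stand; what a row does not reach is not made up. A row lasts 1/10 s, in which the tool goes at most 50 mm and 8.59 degrees, less where a joint would pass 70% of its speed; a pose out of reach is approached as far as the arm can. A call is refused whole if a number of a shift passes 5 or a number of a turn 8.59, either way. A call with a gripper value outside its range is refused whole. "gripper" is the finger opening in cm, from 0 to 8.54, set as the call begins (left out, the last holds). The fingers move at their own pace and stop on an object; "newtons" is the grip in N (left out, the last holds). Time passes only in rows, so rows that do not move let the fingers close. It gives the time, the measured TCP pose, the force, the opening and the grip force at its end, in the units of the state.
- observe(): the state, without advancing time (a new reading comes with each control period).
- camera(name): name is "side" or "top"; returns a dict with "pixels" (420x560x3 uint8, red, green, blue), "mtx" (3x3 intrinsics, pixels), "world_to_cam" (4x4, takes a point from world to camera coordinates). Camera axes: x right, y down, z forward; pixel columns grow to the right and rows downward; lengths in m; the calibration is good to about 2 mm. A picture is of the moment at which its call begins. There is no depth.
- finish_job(): hands the job in; it is judged then, once.
The state is a dict: "t": time; "joint_pos": joint angles; "qd": joint speeds; "effort": joint torques, N m; "eef_pos": TCP position; "orientation": TCP orientation; "contact_force": force on the tool from outside, world axes, zero at the start; "torque": the same for the moment, N m; "gripper_width": opening from 0.0 (shut) to 1.0 (fully open); "grasp_force": force on a finger pad.
Only numpy, scipy, OpenCV 4.12 (cv2) and the standard library are available. Lean on these libraries where they do the work, as an engineer would, in place of code of your own. Each camera call takes 0.05 s, during which the arm holds its last target. There are 200 camera calls.

## Task

One corner of the square jig plate rocks on its base. Press down on the corners with the fingertips to find the one that gives, pressing it right down onto its foot, then press the slanting shim leaf nearest that corner down flat so that the plate no longer rocks. Do not pick up or shove the plate, leave the other three shims standing as they are, and leave the tools, nut and bolt on the bench undisturbed.

Things in the scene. Friction and masses are not known exactly. Their poses are not given: they have to be found in the camera images.
- jig_base: Fixed dark steel slab 186 x 186 x 12 mm on the bench, at any yaw; origin at the centre of its underside. It carries four round feet under the plate's corners, four upright locating pins (9 mm thick, tops 42 mm above the bench) at mid-side, 76.5 mm from the centre, and one hinged shim per corner.
- jig_plate: Loose square steel plate 140 x 140 x 10 mm, 1.2 to 1.6 kg, on the feet; origin at the centre of its underside, 32 mm above the bench; yaw as the base. Low boss (radius 26, 5 mm high) in mid-top. It rests on three feet; the fourth is 4 mm too low and is found by pressing: 3 to 5 N there drops that corner 4 mm onto its foot, and it comes back when let go. The other corners do not give.
- corner_1 (a point): Point on the top face of jig_plate at its +x +y corner (plate's own axes), 54 mm from the centre along each axis, 16 mm in from both edges, right over the foot: the place to press. 42 mm above the bench at rest.
- shim_1_end (a point): Point on the upper face of corner_1's shim, 36 mm out from its hinge, 11 mm short of its free end: press down here. Aluminium leaf 18 mm wide, 3 mm thick, on the base's +x side near that corner, pointing straight out (+x) and slanting up. This point starts 45 to 52 mm above the bench; flat, it is 30.5 mm above it and 112 mm out from the base centre.
- shim_1 (a joint): Hinge of corner_1's shim, rad: 0 = leaf slanting up 34 degrees, 0.6 = level, its stop. Starts 0 to 0.15; stiff (about 6 N at its end), stays where left. Going flat, its inner nose fills the gap under the plate there. Hinge axis 29 mm above the bench, 76.5 mm out from the base centre towards base +x (6.5 mm off the plate's edge), 36 mm off the centreline on corner_1's side.
- corner_2 (a point): Point on the top face of jig_plate at its -x +y corner (plate's own axes), 54 mm from the centre along each axis, 16 mm in from both edges, right over the foot: the place to press. 42 mm above the bench at rest.
- shim_2_end (a point): Point on the upper face of corner_2's shim, 36 mm out from its hinge, 11 mm short of its free end: press down here. Aluminium leaf 18 mm wide, 3 mm thick, on the base's +y side near that corner, pointing straight out (+y) and slanting up. This point starts 45 to 52 mm above the bench; flat, it is 30.5 mm above it and 112 mm out from the base centre.
- shim_2 (a joint): Hinge of corner_2's shim, rad: 0 = leaf slanting up 34 degrees, 0.6 = level, its stop. Starts 0 to 0.15; stiff (about 6 N at its end), stays where left. Going flat, its inner nose fills the gap under the plate there. Hinge axis 29 mm above the bench, 76.5 mm out from the base centre towards base +y (6.5 mm off the plate's edge), 36 mm off the centreline on corner_2's side.
- corner_3 (a point): Point on the top face of jig_plate at its -x -y corner (plate's own axes), 54 mm from the centre along each axis, 16 mm in from both edges, right over the foot: the place to press. 42 mm above the bench at rest.
- shim_3_end (a point): Point on the upper face of corner_3's shim, 36 mm out from its hinge, 11 mm short of its free end: press down here. Aluminium leaf 18 mm wide, 3 mm thick, on the base's -x side near that corner, pointing straight out (-x) and slanting up. This point starts 45 to 52 mm above the bench; flat, it is 30.5 mm above it and 112 mm out from the base centre.
- shim_3 (a joint): Hinge of corner_3's shim, rad: 0 = leaf slanting up 34 degrees, 0.6 = level, its stop. Starts 0 to 0.15; stiff (about 6 N at its end), stays where left. Going flat, its inner nose fills the gap under the plate there. Hinge axis 29 mm above the bench, 76.5 mm out from the base centre towards base -x (6.5 mm off the plate's edge), 36 mm off the centreline on corner_3's side.
- corner_4 (a point): Point on the top face of jig_plate at its +x -y corner (plate's own axes), 54 mm from the centre along each axis, 16 mm in from both edges, right over the foot: the place to press. 42 mm above the bench at rest.
- shim_4_end (a point): Point on the upper face of corner_4's shim, 36 mm out from its hinge, 11 mm short of its free end: press down here. Aluminium leaf 18 mm wide, 3 mm thick, on the base's -y side near that corner, pointing straight out (-y) and slanting up. This point starts 45 to 52 mm above the bench; flat, it is 30.5 mm above it and 112 mm out from the base centre.
- shim_4 (a joint): Hinge of corner_4's shim, rad: 0 = leaf slanting up 34 degrees, 0.6 = level, its stop. Starts 0 to 0.15; stiff (about 6 N at its end), stays where left. Going flat, its inner nose fills the gap under the plate there. Hinge axis 29 mm above the bench, 76.5 mm out from the base centre towards base -y (6.5 mm off the plate's edge), 36 mm off the centreline on corner_4's side.
- spanner_13: Loose steel spanner, 26 x 170 x 9 mm, on the bench; bystander, origin at the centre of its underside.
- side_cutters: Loose side cutters with dark grips, 76 x 128 x 12 mm, on the bench; bystander.
- nut_c: Loose hexagon nut, 24 x 27 x 12 mm, on the bench; bystander.
- bolt_a: Loose hexagon bolt, 22 x 64 x 20 mm, lying on the bench; bystander.

How it is judged:
On the way, in this order (a step that is already met when the one before it is completed fails the run):
1. the rocking corner has been pressed down onto its foot with the fingers (height (world z) of corner_3 below 0.04 m and contact force between the fingers and jig_plate above 1 N and value of joint shim_3 below 0.3 rad), for 0.1 s.
2. that corner's shim is pressed flat (value of joint shim_3 above 0.5 rad), for 0.1 s.
At the end, for the whole second after the job is handed in: The shim of the rocking corner is flat (joint above 0.5 of 0.6 rad), the other three still stand (below 0.25 rad), and the plate lies level (within 0.02 rad, the shimmed corner's top above 40.5 mm), at rest and within 10 mm of where it was (value of joint shim_3 above 0.5 rad and value of joint each of shim_1, shim_2, shim_4 below 0.25 rad and height (world z) of corner_3 above 0.0405 m and angle between jig_plate's own z axis and vertical below 0.02 rad and distance of jig_plate from where it was at the start of the episode below 0.01 m and linear speed of jig_plate below 0.02 m/s); the robot touches nothing.
It fails at once if another corner's shim is pressed down (value of joint any of shim_1, shim_2, shim_4 above 0.25 rad).
It fails at once if the plate is lifted or carried (height (world z) of jig_plate above 0.04 m).
It fails at once if the plate is shoved off its place (distance of jig_plate from where it was at the start of the episode above 0.015 m).
It fails at once if a tool, nut or bolt on the bench is disturbed (distance of any of spanner_13, side_cutters, nut_c, bolt_a from where it was at the start of the episode above 0.02 m).
It also fails if it takes over 51 s, if anything falls off the work surface, if the arm or the gripper's body presses on something with over 40 N, if the wrist force passes 120 N, or if a joint passes its speed limit or range.

## Working session

There is one attempt and no reset: what is moved stays moved. The work goes in short steps, Python scripts to look and compute and a tool call to move; the robot and the scene stay as the last step left them, time stands still between calls to the robot, and variables do not carry over. Pictures are saved under pics/ and viewed, at most 10 in all, crops included, and the job is handed in when it is done.

Besides the shell and the picture viewer there is one more tool, called after ">>>" as name([rows], argument=value, ...), one row to a line, values as JSON. carry_out: Moves the arm, as the interface text tells. Its arguments: {"type":"object","properties":{"plan":{"type":"array"},"gripper":{"type":"number"},"newtons":{"type":"number"}},"required":["plan"]}

```bash
mkdir -p pics
python3 - <<'E'
from rig import *
import cv2
s=observe();print(s)
for n in("top","side"):
    c=camera(n);cv2.imwrite(f"pics/{n}0.png",c["pixels"][:,:,::-1]);print(n,c["mtx"].tolist(),c["world_to_cam"].round(4).tolist())
E
```

```text
{'t': 0.0, 'joint_pos': array([-1.32579276,  0.57648989,  0.02485387,  1.43789663, -0.01499461,
        1.12899168, -0.05649454]), 'qd': array([-0.00016386,  0.00100841, -0.00095224, -0.00199595, -0.00065673,
        0.00202786, -0.00038346]), 'effort': array([ 9.81425978e-05, -7.65770030e+01,  2.25098558e+00, -2.85959709e+01,
        1.54258049e-02,  1.28599812e-02,  1.07644675e-05]), 'eef_pos': array([0.2178229 , 0.63842026, 0.23047528]), 'orientation': array([-5.14079549e-01, -3.09907241e+00,  2.50012781e-03]), 'contact_force': array([-0.07397152, -0.58553135, -0.85811103]), 'torque': array([ 0.01822609, -0.0073985 , -0.0216263 ]), 'grasp_force': 0.0, 'gripper_width': 1.004632230070475}
top [[422.99084383359525, 0.0, 288.34544364655983], [0.0, 422.99084383359525, 210.4594573125745], [0.0, 0.0, 1.0]] [[-0.0031, -1.0, -0.0014, -0.2291], [-0.9936, 0.0032, -0.1128, 0.5283], [0.1128, 0.0011, -0.9936, 0.9995], [0.0, 0.0, 0.0, 1.0]]
side [[388.22245698700067, 0.0, 285.6821460016064], [0.0, 388.22245698700067, 214.9846954316307], [0.0, 0.0, 1.0]] [[-0.9494, -0.3138, 0.0148, 0.4362], [-0.1959, 0.5546, -0.8087, 0.2679], [0.2456, -0.7707, -0.588, 0.7534], [0.0, 0.0, 0.0, 1.0]]
```

View pics/top0.png

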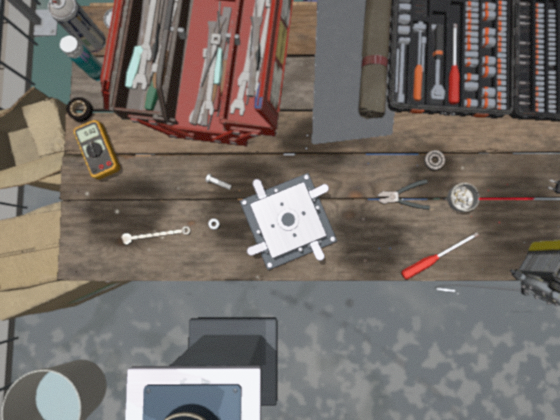

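View pics/side0.png

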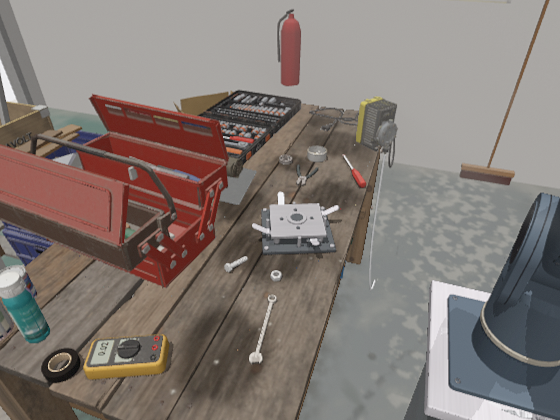

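The top view shows the plate centred near (288,219). Its four leaves point out at about (258,186), (320,190), (318,252) and (256,248). The nut is at (214,224) and the bolt at (218,182), both to the left. In the side view the jig is at about (297,225). Next I'll measure the plate pose.

```bash
cat > h.py <<'E'
import numpy as np,cv2
from rig import *
def ray(c,px,z):
    R=c["world_to_cam"][:3,:3];t=c["world_to_cam"][:3,3];o=-R.T@t
    d=(R.T@(np.linalg.inv(c["mtx"])@np.c_[px,np.ones(len(px))].T)).T
    return o+d*((z-o[2])/d[:,2])[:,None]
def proj(c,P):
    q=np.c_[P,np.ones(len(P))]@c["world_to_cam"].T
    q=q[:,:3]@c["mtx"].T
    return q[:,:2]/q[:,2:]
E
python3 - <<'E'
from h import *
c=camera("top");im=c["pixels"]
g=cv2.cvtColor(im,cv2.COLOR_RGB2GRAY)[160:280,230:350]
m=((g>165)*255).astype(np.uint8)
m=cv2.morphologyEx(m,cv2.MORPH_CLOSE,np.ones((9,9)))
m2=cv2.morphologyEx(m,cv2.MORPH_OPEN,cv2.getStructuringElement(cv2.MORPH_ELLIPSE,(23,23)))
k=max(cv2.findContours(m2,0,2)[0],key=cv2.contourArea)[:,0]+[230,160]
P=ray(c,k.astype(float),.042)
r=cv2.minAreaRect((P[:,:2]*1000).astype(np.float32));print(r)
ctr=np.array(r[0])/1000;a=np.radians(r[2])
v=cv2.resize(im[160:280,230:350],(600,600),interpolation=cv2.INTER_CUBIC)[:,:,::-1].copy()
pts=[]
for i in range(4):
    b=a+i*np.pi/2;x=np.array([np.cos(b),np.sin(b)]);y=np.array([-x[1],x[0]])
    C=ctr+.054*(x+y);S=ctr+.108*x+.036*y
    print(i,C.round(4),S.round(4))
    for Q,z,l in((C,.042,(0,0,255)),(S,.049,(0,255,0)),(ctr+.07*(x+y),.042,(255,0,0)),(ctr+.093*(x+y),.012,(255,0,255))):
        u=proj(c,[[*Q,z]])[0];cv2.circle(v,tuple(int(t) for t in((u-[230,160]+.5)*5)),5,l,2)
cv2.imwrite("pics/c1.png",v)
E
```

```text
((505.2274169921875, -228.92391967773438), (149.8181915283203, 152.5170135498047), 14.288309097290039)
0 [ 0.5442 -0.1633] [ 0.601  -0.1674]
1 [ 0.4396 -0.1899] [ 0.4437 -0.1331]
2 [ 0.4662 -0.2946] [ 0.4095 -0.2905]
3 [ 0.5709 -0.2679] [ 0.5668 -0.3247]
```

View pics/c1.png

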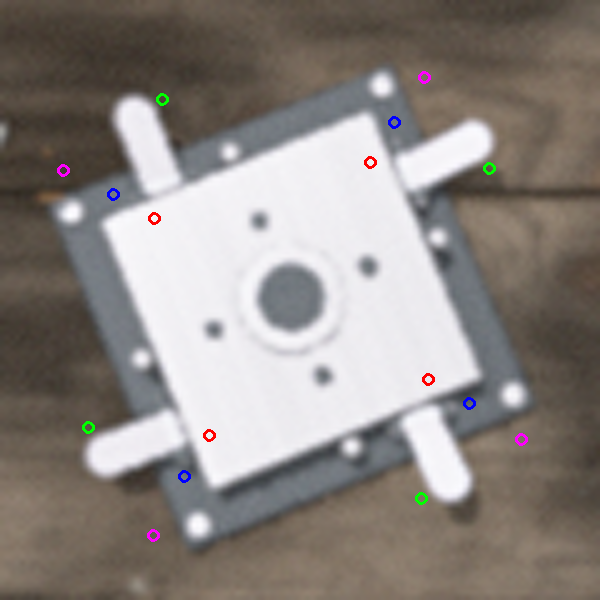

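The crop shows the plate's corners at crop pixels (103,222), (370,112), (482,376) and (217,490). The pins are at (230,152), (438,237), (352,447) and (141,358). My mask fit was skewed, so I'll use these points instead.

Run:
```python
from h import *
c=camera("top");im=c["pixels"];s=camera("side");
f=lambda L:np.array(L)/5.+[230-.5,160-.5]
P=ray(c,f([(370,112),(103,222),(217,490),(482,376)]),.042)[:,:2]
N=ray(c,f([(230,152),(141,358),(352,447),(438,237)]),.042)[:,:2]
for Q,o in((P,45),(N,0)):
    d=Q-Q.mean(0);print(Q.mean(0),np.linalg.norm(d,axis=1),(np.degrees(np.arctan2(d[:,1],d[:,0]))-o+[45*0,-90,-180,-270]+[0,0,0,0]))
ctr=(P.mean(0)+N.mean(0))/2
d=np.r_[P-ctr,N-ctr];an=np.arctan2(d[:,1],d[:,0])-np.radians(45)*np.r_[1,1,1,1,0,0,0,0]
a=np.angle(np.exp(4j*an).mean())/4
print(ctr,np.degrees(a))
v=cv2.resize(s["pixels"][170:270,240:360],(720,600),interpolation=cv2.INTER_CUBIC)[:,:,::-1].copy()
for i in range(4):
    b=a+i*np.pi/2;x=np.array([np.cos(b),np.sin(b)]);y=np.array([-x[1],x[0]])
    C=ctr+.054*(x+y);S=ctr+.107*x+.036*y
    print(i,C.round(4),S.round(4))
    for Q,z,l in((C,.042,(0,0,255)),(S,.049,(0,255,0)),(ctr+.07*(x+y),.042,(255,0,0)),(ctr+.0765*x,.042,(255,0,255))):
        u=proj(s,[[*Q,z]])[0];cv2.circle(v,tuple(int(t) for t in((u-[240,170]+.5)*6)),5,l,2)
cv2.imwrite("pics/c2.png",v)
```

```text
[ 0.50489836 -0.23006633] [0.09826034 0.0987876  0.09798856 0.09756645] [ -67.489613    -67.29537649  -66.77588751 -427.45701354]
[ 0.50541579 -0.22875293] [0.07655619 0.07698456 0.07711063 0.07692615] [  22.19734319   21.86202096 -337.76018373 -337.72528819]
[ 0.50515708 -0.22940963] 22.44548888778085
0 [ 0.5344 -0.1589] [ 0.5903 -0.1553]
1 [ 0.4346 -0.2001] [ 0.431  -0.1443]
2 [ 0.4759 -0.2999] [ 0.42   -0.3035]
3 [ 0.5757 -0.2587] [ 0.5793 -0.3146]
```

View pics/c2.png

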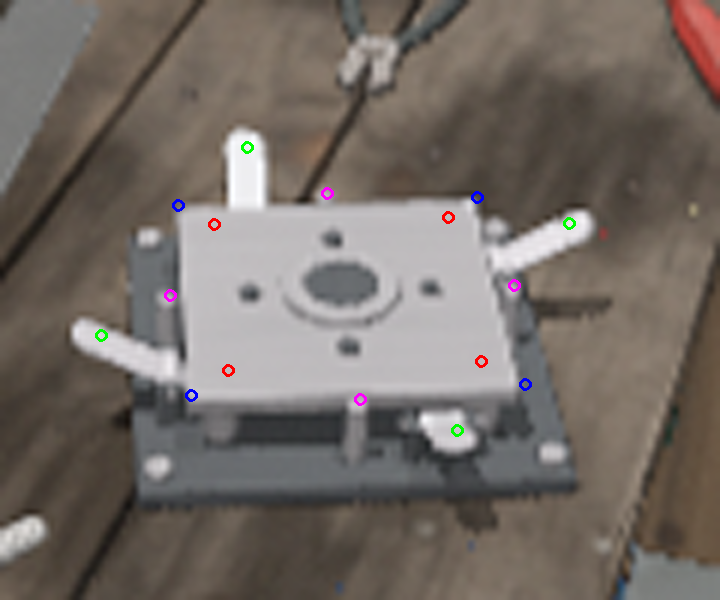

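The projected points line up with the jig in the side view too: plate corners, pins and all four leaf ends. I'll compute the transit now.

```bash
cat > go.py <<'E'
import sys
from h import *
from scipy.spatial.transform import Rotation as Ro
def go(*W):
    s=observe();R=Ro.from_rotvec(s["orientation"]).as_matrix();p=s["eef_pos"]
    print(s["t"],p.round(4),s["contact_force"].round(2),s["gripper_width"],R.round(3).tolist())
    for w in W:
        d=R.T@(np.array(w)-p)*100;print(w,"shift cm",d.round(2),np.linalg.norm(d).round(2));p=np.array(w)
E
python3 -c "
from go import *
go((.48,.25,.23),(.5344,-.1589,.08),(.5757,-.2587,.08),(.4759,-.2999,.08),(.4346,-.2001,.08))"
```

```text
0.25 [0.2179 0.6387 0.2309] [-0.1   0.43 -0.36] 0.9993245639025675 [[-0.946, 0.323, -0.0], [0.323, 0.946, -0.001], [-0.0, -0.001, -1.0]]
(0.48, 0.25, 0.23) shift cm [-37.36 -28.32   0.11] 46.88
(0.5344, -0.1589, 0.08) shift cm [-18.35 -36.93  15.03] 43.89
(0.5757, -0.2587, 0.08) shift cm [-7.13 -8.11  0.01] 10.8
(0.4759, -0.2999, 0.08) shift cm [ 8.11 -7.12  0.01] 10.8
(0.4346, -0.2001, 0.08) shift cm [ 7.13  8.11 -0.01] 10.8
```

>>> carry_out([
  [[-3.4,-2.57,0,0],[-3.4,-2.57,0,0],[-3.4,-2.57,0,0],[-3.4,-2.57,0,0],[-3.4,-2.57,0,0],[-3.4,-2.57,0,0],[-3.4,-2.57,0,0],[-3.4,-2.57,0,0],[-3.4,-2.57,0,0],[-3.4,-2.57,0,0],[-3.4,-2.57,0,0],[0,0,0,0]],
], gripper=0)

```text
t: 1.45
eef_pos: [0.4841, 0.2441, 0.2315]
orientation: [0.528, 3.095, -0.004]
contact_force: [1.0, -0.2, 0.7]
gripper_width: -0.001
grasp_force: 0.0
```

>>> carry_out([
  [[-1.84,-3.7,1.3,0],[-1.84,-3.7,1.3,0],[-1.84,-3.7,1.3,0],[-1.84,-3.7,1.3,0],[-1.84,-3.7,1.3,0],[-1.84,-3.7,1.3,0],[-1.84,-3.7,1.3,0],[-1.84,-3.7,1.3,0],[-1.84,-3.7,1.3,0],[-1.84,-3.7,1.3,0],[0,0,0,0],[0,0,0,0]],
])

```text
t: 2.65
eef_pos: [0.535, -0.1597, 0.1008]
orientation: [-0.518, -3.098, -0.0]
contact_force: [-0.4, 0.3, 0.0]
gripper_width: -0.003
grasp_force: 0.0
```

```bash
python3 -c "
from go import *
go((.5344,-.1589,.05))"
```

```text
2.65 [ 0.535  -0.1597  0.1008] [-0.4   0.26  0.  ] -0.0030485167083138236 [[-0.946, 0.325, -0.001], [0.325, 0.946, 0.0], [0.001, -0.0, -1.0]]
(0.5344, -0.1589, 0.05) shift cm [0.08 0.06 5.08] 5.08
```

>>> carry_out([
  [[0,0,1.8,0],[0,0,1.8,0],[0,0,1.2,0],[0,0,0.5,0],[0,0,0.3,0],[0,0,0.1,0],[0,0,0.1,0],[0,0,0.1,0],[0,0,0.1,0],[0,0,0,0],[0,0,0,0]],
])

```text
t: 3.75
eef_pos: [0.5356, -0.1592, 0.0421]
orientation: [0.514, 3.098, 0.0]
contact_force: [-2.0, 0.9, 7.3]
gripper_width: 0.001
grasp_force: 3.9
```

It reads 7 N with no drop, so this corner is solid. On to the next.

>>> carry_out([
  [[0,0,-1.0,0],[0,0,-1.5,0],[-2.4,-2.7,0,0],[-2.4,-2.7,0,0],[-2.4,-2.7,0,0],[0,0,1.0,0],[0,0,0.8,0],[0,0,0.3,0],[0,0,0.1,0],[0,0,0.1,0],[0,0,0.1,0],[0,0,0.1,0],[0,0,0,0],[0,0,0,0]],
])

```text
t: 5.15
eef_pos: [0.5775, -0.2586, 0.0421]
orientation: [0.513, 3.099, 0.0]
contact_force: [-1.8, 2.2, 7.4]
gripper_width: 0.001
grasp_force: 3.5
```

Solid as well. Next is the corner at (0.476,-0.300).

>>> carry_out([
  [[0,0,-1.0,0],[0,0,-1.5,0],[2.75,-2.4,0,0],[2.75,-2.4,0,0],[2.75,-2.4,0,0],[0,0,1.0,0],[0,0,0.8,0],[0,0,0.3,0],[0,0,0.1,0],[0,0,0.1,0],[0,0,0.1,0],[0,0,0.1,0],[0,0,0,0],[0,0,0,0]],
])

```text
t: 6.55
eef_pos: [0.4765, -0.3002, 0.0421]
orientation: [0.513, 3.098, 0.0]
contact_force: [-0.9, 1.4, 8.1]
gripper_width: -0.003
grasp_force: 4.4
```

The first three are solid, so it should be the last one. I'll press that deeper.

>>> carry_out([
  [[0,0,-1.0,0],[0,0,-1.5,0],[2.4,2.7,0,0],[2.4,2.7,0,0],[2.4,2.7,0,0],[0,0,1.0,0],[0,0,0.8,0],[0,0,0.3,0],[0,0,0.1,0],[0,0,0.1,0],[0,0,0.1,0],[0,0,0.1,0],[0,0,0,0],[0,0,0,0]],
])

```text
t: 7.95
eef_pos: [0.4341, -0.201, 0.0416]
orientation: [0.515, 3.099, -0.001]
contact_force: [-0.7, -2.6, 3.8]
gripper_width: -0.004
grasp_force: 2.0
```

>>> carry_out([
  [[0,0,0.1,0],[0,0,0.1,0],[0,0,0.1,0],[0,0,0.1,0],[0,0,0,0],[0,0,0,0],[0,0,0,0]],
])

```text
t: 8.65
eef_pos: [0.4338, -0.2009, 0.0383]
orientation: [0.515, 3.098, -0.001]
contact_force: [-5.4, -0.9, 25.1]
gripper_width: -0.0
grasp_force: 12.5
```

This one gives: it dropped to 38 mm and then seated at 25 N. Now lift and go to that corner's shim.

```bash
python3 -c "
from go import *
a=np.radians(112.445);x=np.array([np.cos(a),np.sin(a)]);y=np.array([-x[1],x[0]]);c=np.array([.50516,-.22941])
Q=c+.110*x+.036*y
p=observe()['eef_pos'].copy()
go((p[0],p[1],.08),(*Q,.08),(*Q,.0305))"
```

```text
8.65 [ 0.4338 -0.2009  0.0383] [-5.41 -0.93 25.06] -0.00016208324625564867 [[-0.946, 0.323, 0.001], [0.323, 0.946, -0.0], [-0.001, -0.0, -1.0]]
(np.float64(0.43382476670709297), np.float64(-0.20087119248429317), 0.08) shift cm [-0.   -0.   -4.17] 4.17
(np.float64(0.42988952406033953), np.float64(-0.14148756002124946), 0.08) shift cm [ 2.29  5.49 -0.  ] 5.95
(np.float64(0.42988952406033953), np.float64(-0.14148756002124946), 0.0305) shift cm [0.   0.   4.95] 4.95
```

>>> carry_out([
  [[0,0,-1.3,0],[0,0,-3.0,0],[1.15,2.75,0,0],[1.15,2.75,0,0],[0,0,0,0],[0,0,1.5,0],[0,0,1.0,0],[0,0,0.4,0],[0,0,0.4,0],[0,0,0.4,0],[0,0,0,0]],
])

```text
t: 9.75
eef_pos: [0.4297, -0.1411, 0.0429]
orientation: [-0.514, -3.098, -0.0]
contact_force: [-0.7, -0.6, 1.5]
gripper_width: -0.002
grasp_force: 0.4
```

>>> carry_out([
  [[0,0,0.3,0],[0,0,0.3,0],[0,0,0.2,0],[0,0,0.2,0],[0,0,0.2,0],[0,0,0.1,0],[0,0,0,0],[0,0,0,0]],
])

```text
t: 10.55
eef_pos: [0.4298, -0.1408, 0.0304]
orientation: [-0.514, -3.099, -0.001]
contact_force: [-1.2, 3.3, 6.1]
gripper_width: -0.002
grasp_force: 2.7
```

>>> carry_out([
  [[0,0,0.1,0],[0,0,0.1,0],[0,0,0,0],[0,0,0,0]],
])

```text
t: 10.95
eef_pos: [0.4298, -0.1408, 0.0296]
orientation: [0.514, 3.099, 0.001]
contact_force: [-6.3, 4.9, 32.0]
gripper_width: 0.002
grasp_force: 15.5
```

The shim is at its stop, with 32 N. Lift away to the left, high and clear.

>>> carry_out([
  [[0,0,-0.5,0],[0,0,-2,0],[0,0,-4,0],[0,0,-4,0],[0,0,-4,0],[0,4,-1,0],[0,4,0,0],[0,4,0,0],[0,4,0,0],[0,4,0,0],[0,0,0,0],[0,0,0,0],[0,0,0,0]],
])

```text
t: 12.25
eef_pos: [0.4941, 0.047, 0.1831]
orientation: [-0.516, -3.098, 0.001]
contact_force: [0.2, 1.1, -0.7]
gripper_width: -0.0
grasp_force: 0.0
```

Run:
```python
from h import *
print(observe()["eef_pos"],observe()["contact_force"])
v=[]
for n,b in(("side",(170,240)),("top",(160,230))):
    im=camera(n)["pixels"];v.append(cv2.resize(im[b[0]:b[0]+110,b[1]:b[1]+120],(396,363),interpolation=cv2.INTER_CUBIC))
cv2.imwrite("pics/e.png",np.hstack(v)[:,:,::-1])
```

```text
[0.49414923 0.04695644 0.18313781] [ 0.19368721  1.1393769  -0.73848479]
```

View pics/e.png

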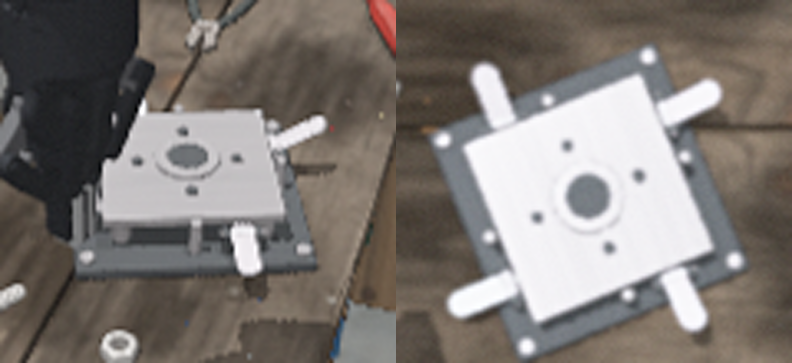

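The side view (left half) shows the pressed leaf at about (245,250), now lying level below the plate's edge. The plate is seated square, and in the top view (right half) the other three leaves stand as before. The arm is clear.

```bash
python3 -c "
from rig import *
print(finish_job())"
```

```text
the job is handed in; nothing more can be done
None
```

I found the rocking corner near (0.435, -0.200), pressed it down onto its foot, pressed its shim flat to the stop and handed the job in; no verdict came back, and I did not re-press the corner to confirm the rocking is gone.

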